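# Check the kettle with the infrared thermometer

### The job

Check how hot the kettle is: first turn the hob off by sliding its red power grip all the way to the white-dot end, then take the thermometer wand out of its stand and point its nose squarely at the middle of the orange-rimmed black patch on the kettle's side, about 8 cm away, holding it steady for two seconds. Then lay the wand back in its stand, nose down as you found it. Do not touch the kettle, keep the slide at off, and leave everything else where it is.

Things in the scene. Friction and masses are not known exactly. Their poses are not given: they have to be found in the camera images.
- hob: Black glass hob, 340 x 520 x 8 mm, fixed; place and angle vary. Origin: centre of its underside; x away from the robot, y along its length to the robot's left, z up. Zones at x +50, y +-125 mm: kettle on one, pan on the other. Aluminium slide track at x -135, y 0: 40 mm (x) by 130 mm (y), top 22 mm above the worktop. White dot (off) past its +y end, three red bars past its -y end.
- power (a joint): Travel of the hob's red power slide in m: 0 at the red-bar end (hob -y), 0.08 at the off end stop by the white dot (hob +y); starts at 0 to 0.03. Friction about 1.5 N; it stays where it is left.
- power_top (a point): Centre of the top of the red slide grip, an upright block 28 mm (hob x) by 20 mm (hob y) by 40 mm tall, top 62.5 mm above the worktop; moves along hob +y as the slide goes to off. Axes as the hob's.
- kettle: Steel conical kettle, about 1.6 kg, loose on a hob zone: base radius 95 mm, narrowing to 45 mm at 100 mm height; black arched handle in its x-z plane, up to 197 mm high; spout towards +x, reaching 132 mm from the axis. Origin: centre of its underside, 8 mm above the worktop; z up. The patch is on the -x side, away from the spout, facing the robot or the robot's right.
- patch (a point): Middle of the measuring patch: a black disc 38 mm across with an orange rim (48 mm across), on the kettle's sloping side about 57 mm above the kettle's underside. z axis = outward normal of the patch, leaning about 30 degrees above level.
- wand: Pen-type infrared thermometer: straight white bar 130 mm long, 28 wide, 26 thick, about 0.11 kg; grey nose, blue grip band, display at the tail. Loose in its stand, nose down. Origin: middle of the bar. As stored, body z is up and body y level across the 28 mm width; the nose points along body x tipped 35 degrees down: (0.819, 0, -0.574) in the body frame.
- lens (a point): Centre of the wand's nose face (black lens), 65 mm from the bar's middle. z axis = the line of sight, straight out of the nose along the bar.
- wand_grip (a point): Middle of the blue grip band inside the bar, 20 mm from the bar's middle towards the tail: grip here from straight above, fingers closing across the 28 mm width (body y); the two sides are clear here. Axes as the wand body's.
- stand: Fixed black stand, base 150 x 70 x 12 mm, a sloping steel support 20 mm wide under the bar and, at the low +x end, a shallow black cup: cheeks 36 mm apart and a toe stop before the nose. Open upwards: the wand lifts straight up and goes straight down. Origin: centre of its underside; x = level direction of the stored nose; z up. Place and angle vary.
- stand_seat (a point): Where the wand's origin (middle of the bar) lies when it is stored: 72 mm above the stand's underside; the wand's body axes are then parallel to the stand's.
- pan: Black frying pan, radius 80 mm, 42 mm high, with a 120 mm handle away from the robot, up to 60 mm high; on the other hob zone. Leave alone. Origin: centre of its underside.
- mug: Blue mug, radius 40 mm, 90 mm high. Leave alone. Origin: centre of its underside.
- mill: Dark wooden pepper mill, radius 28 mm, 165 mm high. Leave alone. Origin: centre of its underside.
- salt: Clear salt jar, radius 22 mm, 85 mm high. Leave alone. Origin: centre of its underside.
- spatula: Spatula lying on the worktop, 280 mm long, 20 mm high. Leave alone. Origin: its middle, on the worktop.
Not all that is in view belongs to the job. What is shaped like the stand but pink or purple is not meant.

How it is judged:
By the outcome, as a careful person would: the job done as asked, in the order asked, and still so for the second after the job is handed in, with the robot touching nothing.
It also fails if it takes over 69 s, if anything falls off the work surface, if the arm or the gripper's body presses on something with over 40 N, if the wrist force passes 120 N, or if a joint passes its speed limit or range.

### The arm

A 7-joint arm with a two-finger parallel gripper is mounted at the origin on the work surface. World frame = base frame: x ahead of the robot, y to its left, z up, the work surface at z = 0. Lengths are in m, angles in rad, forces in N, time in s.
With the tool pointing down it reaches from about 0.35 to 0.9 m from the base axis. Payload 19.9 kg.
Tool frame: the origin (TCP) lies on the centre line of the jaws, within the pads' length; the fingertips stand arm.tip_reach ahead of it and the grasp point (between the pads) lies 6 mm ahead of it (arm.tip_reach is the distance from the TCP to the fingertips, in m); z points along the fingers, y is the line along which they close (so a half turn about z gives the same grasp; the last joint's range is limited). The gripper opens to 85 mm and grips with 20 to 120 N. Pads are 22 mm wide; open, the fingers measure 114 mm over their backs; the gripper's body (76 mm by 85 mm) begins 54 mm behind the grasp point. The pads swing forward as they close: fully open they stand 13 mm farther back than shut.
Start: joints at [-1.218, 0.417, -0.01, 1.614, 0.005, 1.111, -0.053], TCP at [0.24, 0.577, 0.235] pointing down, gripper open.
Joint ranges: [-2.81, 2.81], [-0.39, 2.02], [-1.27, 1.25], [0.06, 2.57], [-1.19, 4.33], [0.19, 2], [-2.82, 2.82]. Speed limits (rad/s): [1.89, 1.89, 2.39, 2.39, 3.01, 3.01, 3.01].

### API

Orientations are given as a 3x3 rotation matrix whose columns are the frame's x, y, z axes.
In Python, from cell import arm, imaging, workorder gives the robot as it stands.
- The arm moves only by the tool arm_command, never from a script. Its argument "series" is a list that holds one entry, the list of rows, each a list of 7 numbers: the turn, a rotation vector about the world's x, y, z each as a share of 360 degrees, from -1 to 1, then the shift along the world's x, y, z each as a share of 20 cm, from -1 to 1, then the opening, from 0 (shut) to 1 (fully open). In form: [[[ax, ay, az, tx, ty, tz, claw], ...]]. A call has 1 to 20 rows; each row is the pose to reach, as a shift and turn from the pose commanded when the call began, turning the shorter way round; what a row does not reach only later rows make up. A row lasts 1/12 s, in which the tool goes at most 41.7 mm and 7.16 degrees, less where a joint would pass 70% of its speed; a pose out of reach is approached as far as the arm can. A call with a number of a shift or a turn outside -1 to 1 is refused whole. A call with a gripper value outside its range is refused whole. The fingers move at their own pace and stop on an object; "newtons" is the grip in N (left out, the last holds). Time passes only in rows, so rows that repeat a pose let the fingers close. It gives the time, the measured TCP pose, the force, the opening and the grip force at its end, in the units of the state.
- arm.sense(): the state, without advancing time (a new reading comes with each control period).
- imaging.read_camera(name): name is "scene" or "side" or "wrist"; returns a dict with "image" (420x560x3 uint8, red, green, blue), "intrinsics" (3x3 intrinsics, pixels), "dist" ([k1, k2, p1, p2, k3] as OpenCV has them; the pictures are not rectified), "world_to_cam" (4x4, takes a point from world to camera coordinates). Camera axes: x right, y down, z forward; pixel columns grow to the right and rows downward; lengths in m; the calibration is good to about 2 mm. A picture is of the moment at which its call begins. There is no depth.
- workorder.sign_off(): hands the job in; it is judged then, once.
The state is a dict: "clock": time; "joint_pos": joint angles; "qvel": joint speeds; "tau": joint torques, N m; "position": TCP position; "ee_rot": TCP orientation; "force": force on the tool from outside, world axes, zero at the start; "ft_torque": the same for the moment, N m; "opening": finger opening in m; "grasp_force": force on a finger pad.
Only numpy, scipy, OpenCV 4.12 (cv2) and the standard library are available. Lean on these libraries where they do the work, as an engineer would, in place of code of your own. Each camera call takes 0.05 s, during which the arm holds its last target. There are 200 camera calls.

## Working session

There is one attempt and no reset: what is moved stays moved. The work goes in short steps, Python scripts to look and compute and a tool call to move; the robot and the scene stay as the last step left them, time stands still between calls to the robot, and variables do not carry over. Pictures are saved under pics/ and viewed, at most 12 in all, crops included, and the job is handed in when it is done.

Besides the shell and the picture viewer there is one more tool, called after "Emit:" as a command line: name --argument value ..., lists and objects as JSON in quotes. arm_command: Moves the arm, as the interface text tells. Shift numbers are shares of 20 cm and turn numbers shares of 360 degrees, none past 1 either way. Its arguments: {"type":"object","properties":{"series":{"type":"array"},"newtons":{"type":"number"}},"required":["series"]}

```bash
ls; mkdir -p pics; python3 - <<'E'
from cell import arm, imaging, workorder
import cv2,pickle
d={}
for n in ("scene","side","wrist"):
    c=imaging.read_camera(n); d[n]=c; cv2.imwrite(f"pics/{n}0.png",cv2.resize(c["image"][:,:,::-1],(800,600),interpolation=cv2.INTER_CUBIC))
pickle.dump(d,open("cams0.pkl","wb"))
s=arm.sense(); print(s); print(arm.tip_reach)
E
```

```text
pics
{'clock': 0.15, 'joint_pos': array([-1.21748963,  0.41784992, -0.01033831,  1.61402489,  0.00470641,
        1.11071164, -0.05297799]), 'qvel': array([ 0.0006389 , -0.00141743, -0.00118017, -0.00143744, -0.00044915,
       -0.00057246,  0.00074213]), 'tau': array([ 1.58753868e-03, -8.64746475e+01,  6.79703336e-01, -4.35057700e+01,
        1.91924069e-02,  5.95571240e-03, -3.21160076e-05]), 'position': array([0.24028031, 0.57668   , 0.23480029]), 'ee_rot': array([[-9.23095847e-01,  3.84569842e-01, -3.06314227e-04],
       [ 3.84569957e-01,  9.23095391e-01, -9.20159350e-04],
       [-7.11082846e-05, -9.67194524e-04, -9.99999530e-01]]), 'force': array([ 1.21682959, -0.21053732,  0.18509562]), 'ft_torque': array([ 0.01589681, -0.02407373, -0.00129614]), 'grasp_force': 0.0, 'opening': 0.08542974917511173}
0.025
```

View pics/scene0.png

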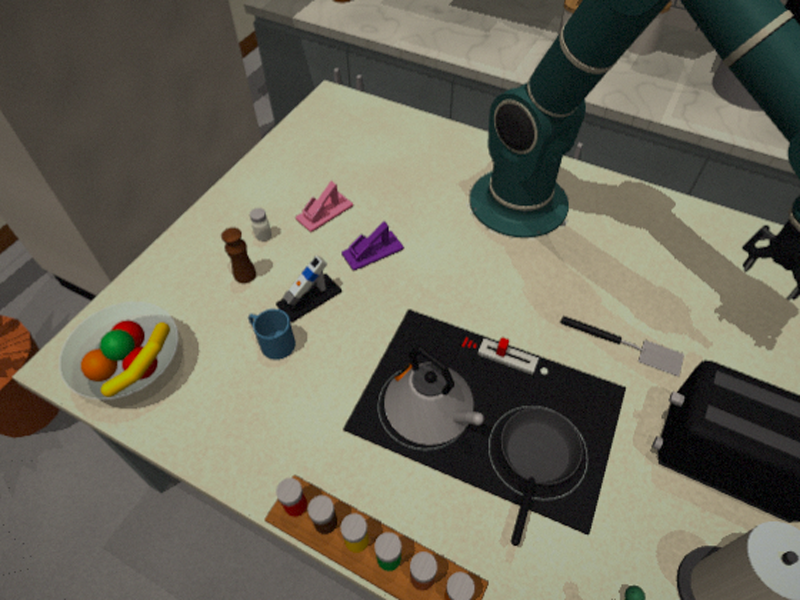

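View pics/side0.png

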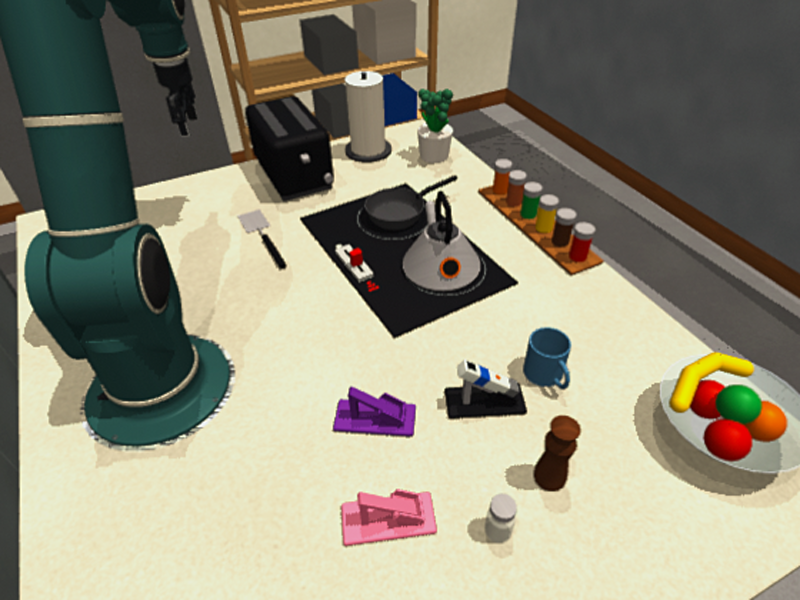

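The scene view shows the hob, with corners at (409,311), (625,387), (589,531) and (345,431). The kettle is on the right-hand zone with its patch facing the robot's right, the slide is at (510,352), and the black stand with the wand is at (308,288). The side view shows the patch at (450,267) and the stand at (485,392). Next I'll enlarge those areas.

```bash
cat > h.py <<'E'
import pickle,cv2,numpy as np
from scipy.spatial.transform import Rotation as R
from scipy.optimize import least_squares
D=pickle.load(open("cams0.pkl","rb"))
def proj(c,P):
    T=c["world_to_cam"]; P=np.atleast_2d(P).astype(float)
    return cv2.projectPoints(P,cv2.Rodrigues(T[:3,:3])[0],T[:3,3],c["intrinsics"],np.array(c["dist"],float))[0][:,0]
def ray(c,p):
    u=cv2.undistortPoints(np.array([[p]],float),c["intrinsics"],np.array(c["dist"],float))[0,0]
    T=c["world_to_cam"]; Rm=T[:3,:3]; return -Rm.T@T[:3,3], Rm.T@np.array([*u,1])
def onz(c,p,z):
    o,d=ray(c,p); return o+d*(z-o[2])/d[2]
def tri(p1,c1,p2,c2):
    A=[];b=[]
    for p,c in((p1,c1),(p2,c2)):
        o,d=ray(c,p); d/=np.linalg.norm(d); M=np.eye(3)-np.outer(d,d); A.append(M); b.append(M@o)
    return np.linalg.lstsq(np.vstack(A),np.hstack(b),rcond=None)[0]
E
python3 - <<'E'
from h import *
def crop(n,x,y,w,h,s): return cv2.resize(D[n]["image"][y:y+h,x:x+w,::-1],(w*s,h*s),interpolation=cv2.INTER_CUBIC)
cv2.imwrite("pics/stand1.png",np.hstack([crop("scene",183,155,66,100,6),crop("side",307,225,66,100,6)]))
cv2.imwrite("pics/hob1.png",np.vstack([crop("scene",242,230,200,75,4),crop("side",210,135,200,75,4)]))
k=.7
S=D["scene"];Q=D["side"]
for p in((409,311),(625,387),(589,531),(345,431)): print("scene",onz(S,(p[0]*k,p[1]*k),.008).round(4))
for p in((301,216),(406,185),(517,282),(394,335)): print("side",onz(Q,(p[0]*k,p[1]*k),.008).round(4))
E
```

```text
scene [ 0.4793 -0.0895  0.008 ]
scene [0.44  0.421 0.008]
scene [0.7708 0.4437 0.008 ]
scene [ 0.8132 -0.0648  0.008 ]
side [0.4443 0.4213 0.008 ]
side [0.7697 0.4278 0.008 ]
side [ 0.8082 -0.076   0.008 ]
side [ 0.4742 -0.0962  0.008 ]
```

View pics/stand1.png

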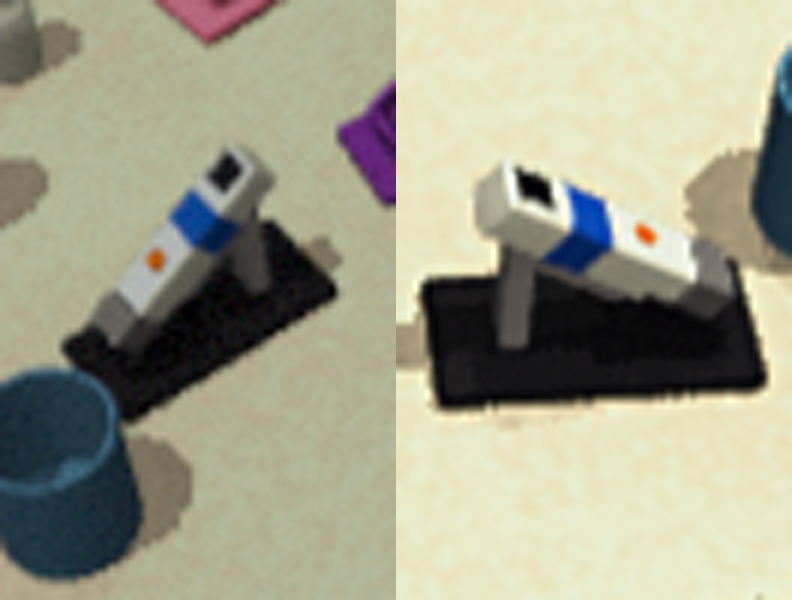

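View pics/hob1.png

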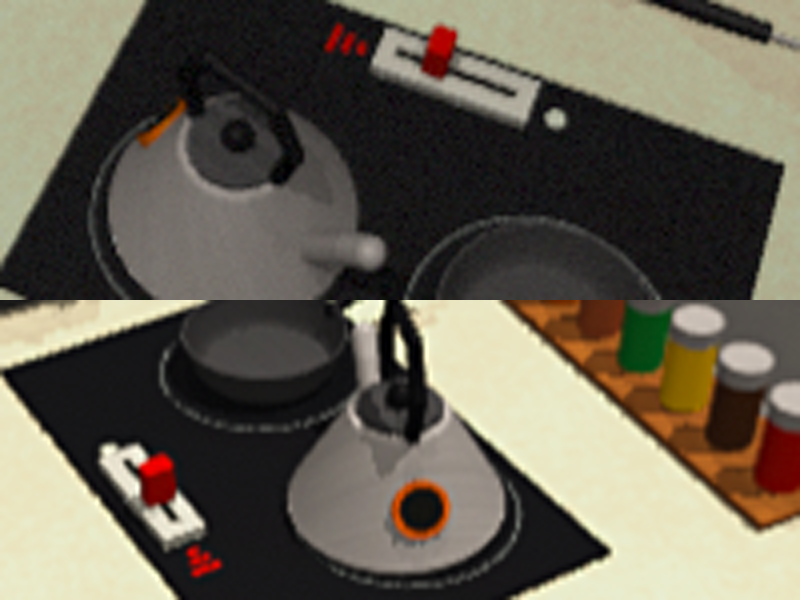

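The stand crop shows the wand's tail up, its display at (225,170) in the scene view, and the blue band below it, with the nose in the cup. The hob crop shows the red grip near the bars (scene top about (443,33), side top about (157,463)) and the patch in the side view at (421,509). Now I'll fit the poses.

```bash
cat > fit.py <<'E'
from h import *
S=D["scene"];Q=D["side"];k=.7
C=np.array([[-.17,-.26],[-.17,.26],[.17,.26],[.17,-.26]])
sp=np.array([(409,311),(625,387),(589,531),(345,431)])*k; qp=np.array([(394,335),(301,216),(406,185),(517,282)])*k
def T2(p,X,z=None):
    X=np.atleast_2d(X); c,s=np.cos(p[2]),np.sin(p[2]); Y=X.astype(float).copy()
    Y[:,0]=p[0]+c*X[:,0]-s*X[:,1]; Y[:,1]=p[1]+s*X[:,0]+c*X[:,1]; return Y
C3=np.c_[C,np.full(4,.008)]
r=least_squares(lambda p:np.r_[(proj(S,T2(p,C3))-sp).ravel(),(proj(Q,T2(p,C3))-np.array(qp)).ravel()],[.63,.18,.08],loss='soft_l1')
hob=r.x
# kettle
a=np.linspace(0,2*np.pi,180); circ=np.c_[.095*np.cos(a),.095*np.sin(a),np.full(180,.008)]
def kr(p):
    P=circ+np.r_[p,0]; s=proj(S,P); q=proj(Q,P)
    return np.r_[s[:,0].min()-(242+107/4),s[:,0].max()-(242+358/4),q[:,0].min()-(210+288/4),q[:,0].max()-(210+506/4),q[:,1].max()-(135+273/4)]
zone=T2(hob,[[.05,-.125]])[0]
rk=least_squares(kr,zone)
# patch
px=(210+421/4,135+209/4)
pz=.065; P=onz(Q,px,pz)
# wand/stand : points
u=np.array([.819,0,-.574]);n=np.array([.574,0,.819]);y=np.array([0,1,0])
def b(a,c,d): return u*a+y*c+n*d+np.array([0,0,.072])
sidep=[(b(-.065,.014,.013),(507,160)),(b(-.065,-.014,.013),(506,207)),(b(-.065,-.014,-.013),(502,242)),(b(.065,.014,.013),(735,255))]
scp=[(b(-.065,.014,.013),(230,145)),(b(-.065,-.014,.013),(272,178))]
base=[((.075,-.035,.012),(760,375)),((-.075,.035,.012),(422,282)),((-.075,-.035,0),(438,407)),((.075,-.035,0),(764,388))]
scb=[((-.075,-.035,.012),(337,286)),((.075,.035,.012),(65,343)),((.075,-.035,0),(130,418))]
def sr(p):
    A=np.array([m for m,_ in sidep+base]);B=np.array([(307+(x-396)/6,225+v/6) for _,(x,v) in sidep+base])
    A2=np.array([m for m,_ in scp+scb]);B2=np.array([(183+x/6,155+v/6) for _,(x,v) in scp+scb])
    return np.r_[(proj(Q,T2(p,A))-B).ravel(),(proj(S,T2(p,A2))-B2).ravel()]
best=min((least_squares(sr,[.5,-.25,t],loss='soft_l1') for t in (-3,-2,-1,0,1,2)),key=lambda r:r.cost)
stand=best.x
if __name__=="__main__":
    print("hob",hob.round(4),r.fun.round(1)); print("zone",zone.round(4),"kettle",rk.x.round(4),rk.fun.round(1))
    print("patch ray@.065",P.round(4),"dist",np.linalg.norm(P[:2]-rk.x))
    print("stand",stand.round(4),best.fun.round(1))
    g=tri((242+443/4,230+33/4),S,(210+157/4,135+160/4),Q); print("grip top",g.round(4))
    for t in (0,.01,.02,.03):
        G=T2(hob,[[-.135,-.04+t,.0625]]);print(t,G.round(4),(proj(S,G)-[242,230])*4,(proj(Q,G)-[210,135])*4)
E
python3 fit.py
```

```text
hob [0.6257 0.1752 0.0689] [-0.9 -1.8  0.8 -0.2  0.2  2.7 -2.2 -1.1 -0.1 -0.  -1.6  0.2 -0.4 -2.6
  0.6 -1.1]
zone [0.6842 0.0539] kettle [0.6829 0.0642] [ 0.1 -0.2  0.  -0.2 -0.2]
patch ray@.065 [ 0.659  -0.0145  0.065 ] dist 0.08228521478036034
stand [ 0.5546 -0.3316 -0.4113] [ -0.6  -1.3   1.1  -0.7  -4.6  -0.9  -1.2  -1.    2.1   1.   -0.2  -1.4
  -0.2   1.2   0.8   1.4   2.8   2.9  -8.9  -7.6 -12.3 -13.    7.6  11.5
 -13.4 -12. ]
grip top [0.4917 0.1479 0.0652]
0 [[0.4938 0.126  0.0625]] [[412.20369305  27.86744439]] [[166.54634196 174.61865027]]
0.01 [[0.4931 0.136  0.0625]] [[424.34131254  32.21771916]] [[161.08330005 168.29060325]]
0.02 [[0.4924 0.146  0.0625]] [[436.52505896  36.58451498]] [[155.6710269  162.02137695]]
0.03 [[0.4917 0.1559 0.0625]] [[448.75517602  40.96791906]] [[150.3087946 155.8101278]]
```

```bash
python3 - <<'E'
s=open("fit.py").read()
s=s.replace("scp=[(b(-.065,.014,.013),(230,145)),(b(-.065,-.014,.013),(272,178))]","scp=[(b(-.065,-.014,.013),(230,145)),(b(-.065,.014,.013),(272,178))]")
s=s.replace("scb=[((-.075,-.035,.012),(337,286)),((.075,.035,.012),(65,343)),((.075,-.035,0),(130,418))]","scb=[((-.075,.035,.012),(337,286)),((.075,-.035,.012),(65,343)),((.075,.035,0),(130,418))]")
s=s.replace("(307+(x-396)/6,225+v/6)","(306.6+(x-396)/6,224.6+v/6)").replace("(183+x/6,155+v/6)","(182.6+x/6,154.6+v/6)")
s=s.replace("242+","241.6+").replace("210+","209.6+").replace("135+","134.6+").replace("230+","229.6+")
s=s.replace("C3=","""def sub(c,p):
    g=cv2.GaussianBlur(cv2.cvtColor(c["image"],cv2.COLOR_RGB2GRAY),(3,3),0)
    return cv2.cornerSubPix(g,np.float32(p).reshape(-1,1,2),(5,5),(-1,-1),(3,40,.01))[:,0]
sp2=sub(S,sp);qp2=sub(Q,qp);print((sp2-sp).round(1).tolist(),(qp2-qp).round(1).tolist());sp,qp=sp2,qp2
zs=np.array([.008,.008,0,0]);zq=np.array([0,.008,.008,0.])
S3=np.c_[C,zs];Q3=np.c_[C,zq]
C3=""").replace("proj(S,T2(p,C3))","proj(S,T2(p,S3))").replace("proj(Q,T2(p,C3))","proj(Q,T2(p,Q3))")
open("fit.py","w").write(s)
E
python3 fit.py
python3 - <<'E'
from fit import *
def draw(c,x,y,w,h,s,segs):
    im=cv2.resize(c["image"][y:y+h,x:x+w,::-1],(w*s,h*s),interpolation=cv2.INTER_CUBIC)
    for pts,col in segs:
        q=((proj(c,pts)+.5-[x,y])*s).astype(np.int32); cv2.polylines(im,[q],False,col,1,cv2.LINE_AA)
    return im
W=[]
for c in(-.014,.014):
    W.append((T2(stand,[b(-.065,c,.013),b(.065,c,.013),b(.065,c,-.013),b(-.065,c,-.013),b(-.065,c,.013)]),(0,255,0)))
for a in (-.065,-.02): W.append((T2(stand,[b(a,-.014,.013),b(a,.014,.013)]),(0,0,255)))
W.append((T2(stand,[(-.075,-.035,.012),(.075,-.035,.012),(.075,.035,.012),(-.075,.035,.012),(-.075,-.035,.012)]),(255,255,0)))
H=[(T2(hob,np.r_[C3,C3[:1]]),(0,255,0)),(T2(hob,[(-.155,-.065,.022),(-.115,-.065,.022),(-.115,.065,.022),(-.155,.065,.022),(-.155,-.065,.022)]),(255,255,0))]
top=np.c_[.045*np.cos(a_:=np.linspace(0,6.3,60)),.045*np.sin(a_),np.full(60,.108)]
H+=[(circ+np.r_[rk.x,0],(0,0,255)),(top+np.r_[rk.x,0],(0,0,255)),(circ+np.r_[zone,0],(255,0,255))]
cv2.imwrite("pics/ov2.png",np.vstack([np.hstack([draw(S,183,155,80,60,5,W),draw(Q,300,230,80,60,5,W)]),np.hstack([draw(S,240,215,200,150,2,H),draw(Q,205,125,200,150,2,H)])]))
E
```

```text
[[-0.7, -1.8], [0.2, -0.1], [-0.9, 2.5], [-1.9, -1.1]] [[-0.3, 2.0], [-1.4, 1.1], [-0.6, -1.8], [0.8, 0.3]]
hob [0.6245 0.1739 0.0684] [-0.3 -0.5  0.2 -0.5 -0.   0.4 -0.3  0.6  0.1  0.2 -0.3 -0.7  0.1 -0.5
 -0.5  0.7]
zone [0.6829 0.0526] kettle [0.6822 0.0636] [0.4 0.1 0.3 0.1 0.4]
patch ray@.065 [ 0.6589 -0.0121  0.065 ] dist 0.07923257691094814
stand [ 0.5542 -0.3282 -0.3928] [-1.1 -1.4  0.8 -0.9 -4.8 -1.  -1.9 -1.7  1.7  0.1 -0.7 -1.4 -0.2  1.1
  0.4  0.5 -0.7 -1.6 -2.9 -2.1  0.1 -0.6 -1.9 -0.5 -1.   1.9]
grip top [0.4911 0.1471 0.0671]
0 [[0.4926 0.1247 0.0625]] [[411.30711585  26.05921362]] [[165.80702595 175.8922364 ]]
0.01 [[0.4919 0.1347 0.0625]] [[423.43159919  30.40736598]] [[160.34747767 169.55053587]]
0.02 [[0.4912 0.1447 0.0625]] [[435.60217467  34.7720376 ]] [[154.93872595 163.2678567 ]]
0.03 [[0.4905 0.1547 0.0625]] [[447.81908589  39.15331572]] [[149.58004161 157.04335143]]
[[-0.7, -1.8], [0.2, -0.1], [-0.9, 2.5], [-1.9, -1.1]] [[-0.3, 2.0], [-1.4, 1.1], [-0.6, -1.8], [0.8, 0.3]]
```

View pics/ov2.png

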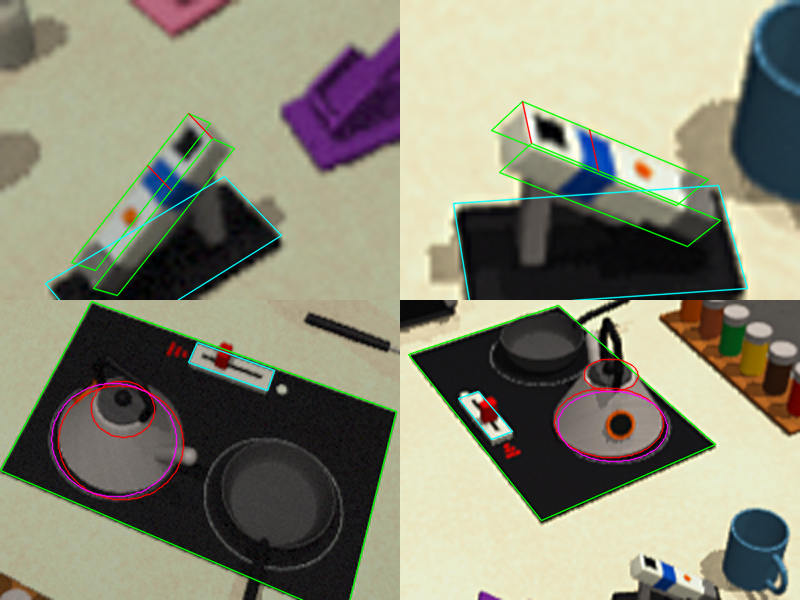

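The hob overlay matches. The grip is at about t=0.022, at (0.491, 0.147). The wand and kettle fits are roughly right, and I'll refine them with the wrist camera. I'm going to the slide now, turning the tool the way that suits the later aiming pose.

Emit:
arm_command --series '[[[0, 0, -0.2, 0.6, -1, 0, 0.47], [0, 0, -0.2, 0.6, -1, 0, 0.47], [0, 0, -0.2, 0.6, -1, 0, 0.47], [0, 0, -0.2, 0.6, -1, 0, 0.47], [0, 0, -0.2, 0.6, -1, 0, 0.47], [0, 0, -0.2, 0.6, -1, 0, 0.47], [0, 0, -0.2, 0.6, -1, 0, 0.47], [0, 0, -0.2, 0.6, -1, 0, 0.47], [0, 0, -0.2, 0.6, -1, 0, 0.47], [0, 0, -0.2, 0.6, -1, 0, 0.47]]]'

```text
clock: 0.98
position: [0.3604, 0.3767, 0.2352]
ee_rot: [[0.08, 0.997, -0.0], [0.997, -0.08, -0.0], [-0.0, -0.0, -1.0]]
force: [-0.5, 0.2, -0.3]
opening: 0.0403
grasp_force: 0.0
```

Emit:
arm_command --series '[[[0, 0, -0.2, 0.6, -1, 0, 0.47], [0, 0, -0.2, 0.6, -1, 0, 0.47], [0, 0, -0.2, 0.6, -1, 0, 0.47], [0, 0, -0.2, 0.6, -1, 0, 0.47], [0, 0, -0.2, 0.6, -1, 0, 0.47], [0, 0, -0.2, 0.6, -1, 0, 0.47], [0, 0, -0.2, 0.6, -1, 0, 0.47], [0, 0, -0.2, 0.6, -1, 0, 0.47], [0, 0, -0.2, 0.6, -1, 0, 0.47], [0, 0, -0.2, 0.6, -1, 0, 0.47], [0, 0, -0.2, 0.6, -1, 0, 0.47]]]'

```text
clock: 1.9
position: [0.4802, 0.1769, 0.2351]
ee_rot: [[0.973, 0.231, -0.0], [0.231, -0.973, -0.0], [-0.0, 0.0, -1.0]]
force: [0.8, -0.7, -0.4]
opening: 0.0401
grasp_force: 0.0
```

Emit:
arm_command --series '[[[0, 0, -0.0264, 0.055, -0.145, -0.3, 0.47], [0, 0, -0.0264, 0.055, -0.145, -0.5, 0.47], [0, 0, -0.0264, 0.055, -0.145, -0.6, 0.47], [0, 0, -0.0264, 0.055, -0.145, -0.7, 0.47], [0, 0, -0.0264, 0.055, -0.145, -0.8, 0.47], [0, 0, -0.0264, 0.055, -0.145, -0.85, 0.47], [0, 0, -0.0264, 0.055, -0.145, -0.9, 0.47], [0, 0, -0.0264, 0.055, -0.145, -0.9, 0.47]]]'

```text
clock: 2.57
position: [0.4909, 0.1479, 0.0543]
ee_rot: [[0.997, 0.076, -0.001], [0.076, -0.997, -0.0], [-0.001, 0.0, -1.0]]
force: [-0.3, -0.6, 0.3]
opening: 0.0402
grasp_force: 0.0
```

Emit:
arm_command --series '[[[0, 0, 0, -0.003, 0.04, 0, 0.47], [0, 0, 0, -0.006, 0.08, 0, 0.47], [0, 0, 0, -0.009, 0.12, 0, 0.47], [0, 0, 0, -0.011, 0.16, 0, 0.47], [0, 0, 0, -0.014, 0.2, 0, 0.47], [0, 0, 0, -0.017, 0.24, 0, 0.47], [0, 0, 0, -0.02, 0.28, 0, 0.47], [0, 0, 0, -0.022, 0.3, 0, 0.47], [0, 0, 0, -0.022, 0.31, 0, 0.47], [0, 0, 0, -0.023, 0.32, 0, 0.47]]]'

```text
clock: 3.4
position: [0.4867, 0.212, 0.0552]
ee_rot: [[0.997, 0.074, -0.0], [0.074, -0.997, -0.0], [-0.0, 0.0, -1.0]]
force: [0.4, -1.9, 0.9]
opening: 0.04
grasp_force: 0.8
```

Emit:
arm_command --series '[[[0, 0, 0, 0, 0.005, 0, 0.47], [0, 0, 0, 0, 0.01, 0, 0.47], [0, 0, 0, 0, 0.015, 0, 0.47], [0, 0, 0, 0, 0.015, 0, 0.47]]]'

```text
clock: 3.73
position: [0.4867, 0.2137, 0.0552]
ee_rot: [[0.997, 0.073, -0.001], [0.073, -0.997, -0.001], [-0.001, 0.001, -1.0]]
force: [-1.6, -4.9, 2.8]
opening: 0.0403
grasp_force: 3.0
```

Emit:
arm_command --series '[[[0, 0, 0, 0, 0.01, 0, 0.47], [0, 0, 0, 0, 0.02, 0, 0.47], [0, 0, 0, 0, 0.03, 0, 0.47], [0, 0, 0, 0, 0.03, 0, 0.47]]]'

```text
clock: 4.07
position: [0.4868, 0.215, 0.0551]
ee_rot: [[0.998, 0.069, -0.002], [0.069, -0.998, -0.006], [-0.002, 0.006, -1.0]]
force: [-4.7, -33.3, 17.2]
opening: 0.0403
grasp_force: 16.4
```

Emit:
arm_command --series '[[[0, 0, 0, 0, -0.06, 0, 0.47], [0, 0, 0, 0, -0.06, 0, 0.47], [0, 0, 0, 0, -0.06, 0.2, 0.47], [0, 0, 0, 0, -0.06, 0.4, 0.47], [0, 0, 0, 0, -0.06, 0.6, 0.47], [0, 0, 0, 0, -0.06, 0.8, 0.7], [0, 0, 0, 0, -0.4, 1, 0.7], [0, 0, 0, 0, -0.6, 1, 0.7], [0, 0, 0, 0, -0.8, 1, 0.7], [0, 0, 0, 0, -1, 1, 0.7], [0, 0, 0, 0, -1, 1, 0.7]]]'

```text
clock: 4.98
position: [0.4865, 0.0177, 0.256]
ee_rot: [[0.997, 0.072, 0.001], [0.072, -0.997, 0.001], [0.001, -0.001, -1.0]]
force: [-0.2, 0.3, -0.2]
opening: 0.0598
grasp_force: 0.0
```

```bash
python3 - <<'E'
from cell import arm, imaging
from fit import *
c=imaging.read_camera("wrist"); c2=imaging.read_camera("scene");c3=imaging.read_camera("side");pickle.dump((c,c2,c3),open("cams1.pkl","wb"))
s=arm.sense(); T=c["world_to_cam"]; print(s["position"],(-T[:3,:3].T@T[:3,3]).round(3),T[2,:3].round(3),T[0,:3].round(3),c["intrinsics"][0,0])
tcp=s["position"];Rt=s["ee_rot"]
print("cam in tool",(Rt.T@(-T[:3,:3].T@T[:3,3]-tcp)).round(3),(Rt.T@T[2,:3]).round(3))
print("patch",proj(c,P),"kettle",proj(c,[*zone,.1]),"stand",proj(c,[stand[0],stand[1],.07]))
E
```

```text
[[-0.7, -1.8], [0.2, -0.1], [-0.9, 2.5], [-1.9, -1.1]] [[-0.3, 2.0], [-1.4, 1.1], [-0.6, -1.8], [0.8, 0.3]]
[0.48680838 0.01910236 0.25567937] [0.551 0.023 0.396] [-0.259 -0.018 -0.966] [ 0.072 -0.997 -0.001] 300.8080240619034
cam in tool [ 0.064  0.001 -0.14 ] [-0.261  0.     0.965]
patch [[321.12778314  22.39892393]] kettle [[254.75407499 -27.48200138]] stand [[587.4957425  155.61339123]]
```

Emit:
arm_command --series '[[[0, 0, -0.073, 0.8, -0.8, 0.25, 0.7], [0, 0, -0.073, 0.8, -0.8, 0.25, 0.7], [0, 0, -0.073, 0.8, -0.8, 0.25, 0.7], [0, 0, -0.073, 0.8, -0.8, 0.25, 0.7], [0, 0, -0.073, 0.8, -0.8, 0.25, 0.7], [0, 0, -0.073, 0.8, -0.8, 0.25, 0.7], [0, 0, -0.073, 0.8, -0.8, 0.25, 0.7]]]'

```text
clock: 5.72
position: [0.649, -0.1417, 0.3049]
ee_rot: [[0.926, -0.377, -0.0], [-0.377, -0.926, -0.002], [0.001, 0.002, -1.0]]
force: [0.2, -0.3, 0.4]
opening: 0.0597
grasp_force: 0.0
```

```bash
python3 - <<'E'
from cell import arm, imaging
from fit import *
c=imaging.read_camera("wrist");pickle.dump(c,open("cam2.pkl","wb"))
print(arm.sense()["position"],proj(c,P),proj(c,[*zone,.1]),proj(c,[stand[0],stand[1],.07]))
im=c["image"][:,:,::-1]
cv2.imwrite("pics/w2.png",cv2.resize(im,(800,600),interpolation=cv2.INTER_CUBIC))
E
```

```text
[[-0.7, -1.8], [0.2, -0.1], [-0.9, 2.5], [-1.9, -1.1]] [[-0.3, 2.0], [-1.4, 1.1], [-0.6, -1.8], [0.8, 0.3]]
[ 0.64780845 -0.13994409  0.30438942] [[183.02666621 213.00297683]] [[118.40702905 222.37087109]] [[438.44724616 197.30613827]]
```

View pics/w2.png

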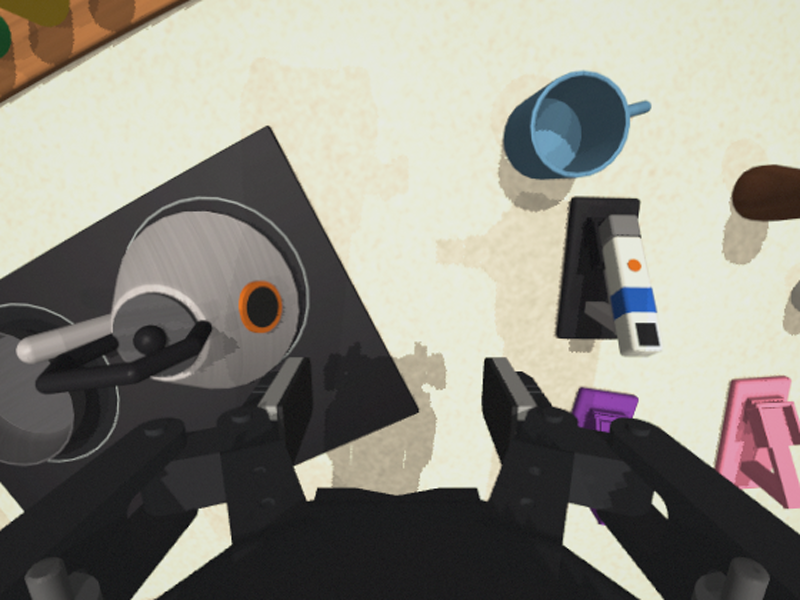

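The wrist view shows the patch at (261,307), the kettle off-centre on its zone ring, and the wand with its tail at (640,345) and nose at (620,225). I'll crop to get precise corners.

```bash
python3 - <<'E'
from h import *
c=pickle.load(open("cam2.pkl","rb"));im=c["image"][:,:,::-1]
cr=lambda x,y,w,h,s:cv2.resize(im[y:y+h,x:x+w],(w*s,h*s),interpolation=cv2.INTER_CUBIC)
cv2.imwrite("pics/w3.png",np.hstack([cr(75,120,133,200,3),cr(385,133,80,120,5)]))
E
```

```text
(no output)
```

View pics/w3.png

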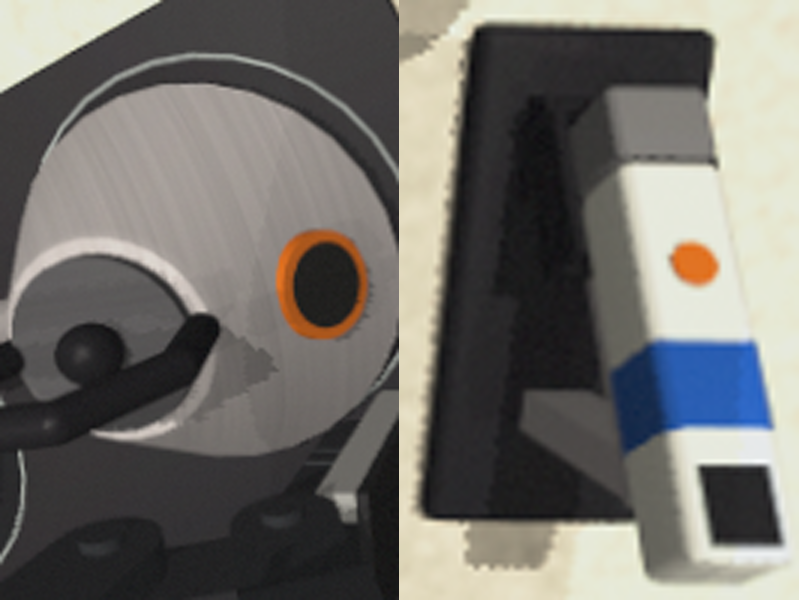

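The crop shows the patch's black disc centred at (326,284) with the kettle outline spanning rows 84 to 455. On the wand, the nose corners are (612,88) and (706,92), and the blue band's midline runs from (661,386) to (764,385). I'll refit using these.

```bash
cat > fit2.py <<'E'
from fit import *
W=pickle.load(open("cam2.pkl","rb"))
pts=[(b(.065,.014,.013),(612,88)),(b(.065,-.014,.013),(706,92)),(b(-.02,.014,.013),(661.5,386)),(b(-.02,-.014,.013),(764,385)),(b(-.065,-.014,.013),(791,560)),((.075,-.035,.012),(713,33)),((-.075,.035,0),(421,517)),((.075,.035,0),(472,28))]
A=np.array([m for m,_ in pts]);B=np.array([(384.6+(x-399)/5,132.6+v/5) for _,(x,v) in pts])
f=lambda p:(proj(W,T2(p,A))-B).ravel()
rs=least_squares(lambda p:np.r_[f(p),.5*sr(p)],stand,loss='soft_l1'); st2=rs.x
rw=least_squares(f,stand,loss='soft_l1')
pS=(209.6+421/4,134.6+209/4);pW=(74.6+326/3,119.6+284/3)
patch=tri(pS,Q,pW,W)
def kr2(p):
    q=proj(W,circ+np.r_[p,0]); return np.r_[kr(p)[2:],q[:,1].min()-(119.6+84/3),q[:,1].max()-(119.6+455/3),q[:,0].max()-211]
rk2=least_squares(kr2,zone)
# kettle centre from patch by radius .0665 & best
if __name__=="__main__":
    print("stand all",st2.round(4),"wrist only",rw.x.round(4),rw.fun.round(1)); print("sr",sr(st2).round(1))
    print("patch",patch.round(4),proj(Q,patch)-pS,proj(W,patch)-pW)
    print("kettle",rk2.x.round(4),rk2.fun.round(1)); d=patch[:2]-rk2.x; print(np.linalg.norm(d),np.degrees(np.arctan2(d[1],d[0])))
E
python3 fit2.py
```

```text
[[-0.7, -1.8], [0.2, -0.1], [-0.9, 2.5], [-1.9, -1.1]] [[-0.3, 2.0], [-1.4, 1.1], [-0.6, -1.8], [0.8, 0.3]]
stand all [ 0.5521 -0.3281 -0.4009] wrist only [ 0.5519 -0.328  -0.403 ] [-1.5 -0.4  0.1 -0.6 -0.4  0.4  1.1  1.   2.8  1.8  1.9 -0.1 -2.  -0.7
 -1.2 -0.7]
sr [-1.8 -1.3 -0.  -0.7 -5.6 -0.9 -2.5 -1.3  1.   0.5 -1.3 -1.4 -1.1  1.2
 -0.3  1.  -0.3 -1.9 -2.5 -2.5  0.5 -0.9 -1.5 -1.1 -0.8  1.4]
patch [ 0.6578 -0.0128  0.0663] [[-0.16938887 -0.10660372]] [[ 0.25064889 -0.43650157]]
kettle [0.6732 0.0595] [-1.4 -1.5  2.   0.5 -2.1 -0.4]
0.07390553602878817 -101.95998123400689
```

```bash
python3 - <<'E'
from fit2 import *
k1=tri((241.6+238/4,229.6+135/4),S,(74.6+90/3,119.6+352/3),W); k2=tri((209.6+400/4,134.6+97/4),Q,(74.6+90/3,119.6+352/3),W)
sp=tri((241.6+372/4,229.6+251/4),S,(28*.7-.2,351*.7-.2),W)
print("knob",k1.round(4),k2.round(4),"spout",sp.round(4))
for n,x in(("k1",k1),("k2",k2),("sp",sp)):
    d=patch-x; print(n,np.degrees(np.arctan2(d[1],d[0])),np.linalg.norm(d[:2]))
print(st2)
E
```

```text
[[-0.7, -1.8], [0.2, -0.1], [-0.9, 2.5], [-1.9, -1.1]] [[-0.3, 2.0], [-1.4, 1.1], [-0.6, -1.8], [0.8, 0.3]]
knob [0.6757 0.06   0.126 ] [0.6763 0.0587 0.1264] spout [0.7056 0.1782 0.111 ]
k1 -103.80503569930009 0.07497730122620844
k2 -104.46630731863445 0.07383053452521787
sp -104.0401428836557 0.1968276756232235
[ 0.55208664 -0.32810892 -0.40091864]
```

Emit:
arm_command --series '[[[0, 0, -0.0023, -0.553, -0.905, -0.6, 0.7], [0, 0, -0.0023, -0.553, -0.905, -0.6, 0.7], [0, 0, -0.0023, -0.553, -0.905, -0.6, 0.7], [0, 0, -0.0023, -0.553, -0.905, -0.6, 0.7], [0, 0, -0.0023, -0.553, -0.905, -0.6, 0.7], [0, 0, -0.0023, -0.553, -0.905, -0.6, 0.7], [0, 0, -0.0023, -0.553, -0.905, -0.6, 0.7], [0, 0, -0.0023, -0.553, -0.905, -0.6, 0.7], [0, 0, -0.0023, -0.553, -0.905, -0.6, 0.7]]]'

```text
clock: 6.52
position: [0.537, -0.3183, 0.1852]
ee_rot: [[0.922, -0.387, 0.0], [-0.387, -0.922, 0.001], [-0.0, -0.001, -1.0]]
force: [0.2, 0.1, 0.8]
opening: 0.0598
grasp_force: 0.0
```

```bash
python3 - <<'E'
from cell import arm, imaging
from fit2 import *
c=imaging.read_camera("wrist");pickle.dump(c,open("cam4.pkl","wb"))
s=arm.sense();print(s["position"],s["ee_rot"])
im=cv2.resize(c["image"][:,:,::-1],(800,600),interpolation=cv2.INTER_CUBIC)
for cc in(-.014,.014):
    q=((proj(c,T2(st2,[b(-.065,cc,.013),b(.065,cc,.013),b(.065,cc,-.013),b(-.065,cc,-.013),b(-.065,cc,.013)]))+.5)/.7).astype(np.int32)
    cv2.polylines(im,[q],False,(0,255,0),1,cv2.LINE_AA)
q=((proj(c,T2(st2,[b(-.02,-.014,.013),b(-.02,.014,.013)]))+.5)/.7).astype(np.int32);cv2.polylines(im,[q],False,(0,0,255),1)
cv2.imwrite("pics/w5.png",im)
E
```

```text
[[-0.7, -1.8], [0.2, -0.1], [-0.9, 2.5], [-1.9, -1.1]] [[-0.3, 2.0], [-1.4, 1.1], [-0.6, -1.8], [0.8, 0.3]]
[ 0.53737977 -0.31810975  0.18543896] [[ 9.22511642e-01 -3.85968655e-01  6.83476056e-04]
 [-3.85969155e-01 -9.22511251e-01  8.96437995e-04]
 [ 2.84517384e-04 -1.09077516e-03 -9.99999365e-01]]
```

View pics/w5.png

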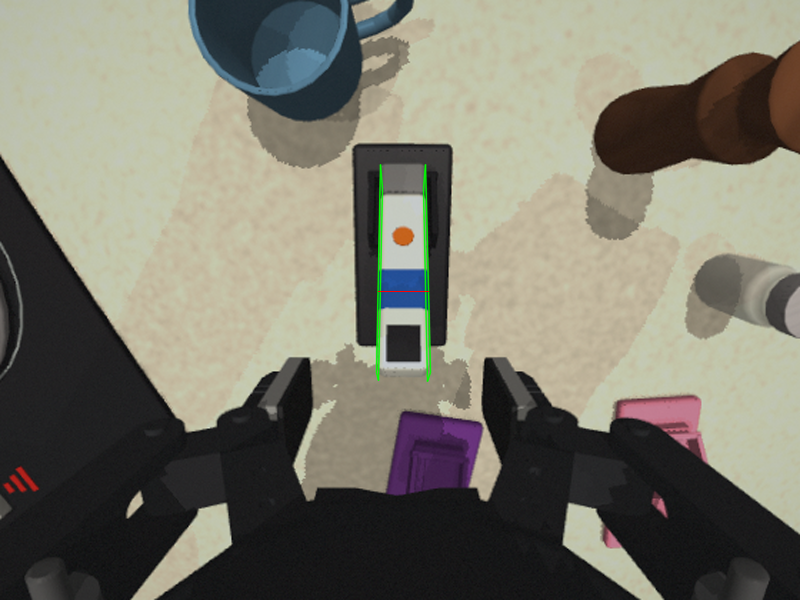

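The overlay agrees with the wand to within about 1 px, with the band mid-line at row 290. Now I'll descend and grip.

Emit:
arm_command --series '[[[0, 0, 0, 0, -0.016, -0.15, 0.7], [0, 0, 0, 0, -0.016, -0.28, 0.7], [0, 0, 0, 0, -0.016, -0.38, 0.7], [0, 0, 0, 0, -0.016, -0.44, 0.7], [0, 0, 0, 0, -0.016, -0.48, 0.7], [0, 0, 0, 0, -0.016, -0.48, 0.7], [0, 0, 0, 0, -0.016, -0.48, 0.7]]]'

```text
clock: 7.15
position: [0.5368, -0.3231, 0.09]
ee_rot: [[0.922, -0.388, 0.001], [-0.388, -0.922, -0.0], [0.001, -0.0, -1.0]]
force: [0.7, 0.3, 0.9]
opening: 0.0598
grasp_force: 0.0
```

Emit:
arm_command --newtons 40 --series '[[[0, 0, 0, 0, 0, 0, 0.2], [0, 0, 0, 0, 0, 0, 0.2], [0, 0, 0, 0, 0, 0, 0.2], [0, 0, 0, 0, 0, 0, 0.2], [0, 0, 0, 0, 0, 0, 0.2], [0, 0, 0, 0, 0, 0, 0.2], [0, 0, 0, 0, 0, 0, 0.2]]]'

```text
clock: 7.73
position: [0.5367, -0.3234, 0.0903]
ee_rot: [[0.922, -0.388, 0.001], [-0.388, -0.922, -0.0], [0.001, -0.0, -1.0]]
force: [-0.8, 1.6, 7.9]
opening: 0.0265
grasp_force: 39.2
```

Emit:
arm_command --series '[[[0, 0, 0, 0, 0, 0.1, 0.2], [0, 0, 0, 0, 0, 0.25, 0.2], [0, 0, 0, 0, 0, 0.4, 0.2], [0, 0, 0, 0, 0, 0.6, 0.2], [0, 0, 0, 0, 0, 0.8, 0.2], [0, 0, 0, 0, 0, 0.9, 0.2], [0, 0, 0, 0, 0, 0.9, 0.2], [0, 0, 0, 0, 0, 0.9, 0.2]]]'

```text
clock: 8.4
position: [0.5365, -0.3234, 0.2705]
ee_rot: [[0.922, -0.388, 0.002], [-0.388, -0.922, -0.0], [0.002, -0.001, -1.0]]
force: [0.7, 0.7, -1.7]
opening: 0.0274
grasp_force: 39.7
```

```bash
cat > aim.py <<'E'
from fit2 import *
from cell import arm
s=arm.sense(); 
T0=np.array([.5367,-.3234,.0903]); R0=np.array([[.922,-.388,.001],[-.388,-.922,0],[.001,0,-1.]])
ex=R0[:,0]*[1,1,0]; ex/=np.linalg.norm(ex)
Bw=np.c_[ex,np.cross([0,0,1],ex),[0,0,1]]   # wand body axes at grasp
o=np.r_[st2[:2],.072]; rel=Bw.T@(o-T0); rel[1]=0; rel0=rel   # wand origin from TCP, in body axes, centred by fingers
az=np.radians(-104);lean=np.radians(30)
nrm=np.array([np.cos(lean)*np.cos(az),np.cos(lean)*np.sin(az),np.sin(lean)])
def target(dist,patch=patch,nrm=nrm):
    d=-nrm; y=np.cross([0,0,1],d); y/=np.linalg.norm(y)
    # body x,z so that u->d
    F=np.c_[d,y,np.cross(d,y)]; Fb=np.c_[u/np.linalg.norm(u),[0,1,0],np.cross(u/np.linalg.norm(u),[0,1,0])]
    Bt=F@Fb.T
    L=patch+dist*nrm
    tcp=L-Bt@(rel+.065*u/np.linalg.norm(u))
    Rt=Bt@Bw.T@R0
    return tcp,Rt
if __name__=="__main__":
    t,Rt=target(.08); print("rel",rel.round(4),"now",s["position"].round(4),"target",t.round(4))
    print("shift share",((t-s["position"])/.2).round(3),"turn",(R.from_matrix(Rt@np.linalg.inv(s["ee_rot"])).as_rotvec()/(2*np.pi)).round(4),s["joint_pos"].round(2))
E
python3 aim.py | tail -3
```

```text
[[-0.7, -1.8], [0.2, -0.1], [-0.9, 2.5], [-1.9, -1.1]] [[-0.3, 2.0], [-1.4, 1.1], [-0.6, -1.8], [0.8, 0.3]]
rel [ 0.016   0.     -0.0183] now [ 0.5365 -0.3234  0.2705] target [ 0.6232 -0.1517  0.1557]
shift share [ 0.434  0.859 -0.574] turn [ 0.0069 -0.014   0.2744] [-0.11  0.51  0.86  1.59 -0.41  1.22 -1.14]
```

Emit:
arm_command --series '[[[0.0069, -0.014, 0.2744, 0.4, 0.3, -0.1, 0.2], [0.0069, -0.014, 0.2744, 0.4, 0.3, -0.1, 0.2], [0.0069, -0.014, 0.2744, 0.4, 0.3, -0.1, 0.2], [0.0069, -0.014, 0.2744, 0.4, 0.3, -0.1, 0.2], [0.0069, -0.014, 0.2744, 0.4, 0.3, -0.1, 0.2], [0.0069, -0.014, 0.2744, 0.4, 0.3, -0.1, 0.2], [0.0069, -0.014, 0.2744, 0.4, 0.3, -0.1, 0.2], [0.0069, -0.014, 0.2744, 0.4, 0.3, -0.1, 0.2], [0.0069, -0.014, 0.2744, 0.4, 0.3, -0.1, 0.2], [0.0069, -0.014, 0.2744, 0.4, 0.3, -0.1, 0.2], [0.0069, -0.014, 0.2744, 0.4, 0.3, -0.1, 0.2], [0.0069, -0.014, 0.2744, 0.4, 0.3, -0.1, 0.2], [0.0069, -0.014, 0.2744, 0.4, 0.3, -0.1, 0.2], [0.0069, -0.014, 0.2744, 0.4, 0.3, -0.1, 0.2], [0.0069, -0.014, 0.2744, 0.4, 0.5, -0.3, 0.2], [0.0069, -0.014, 0.2744, 0.42, 0.65, -0.45, 0.2], [0.0069, -0.014, 0.2744, 0.43, 0.72, -0.5, 0.2], [0.0069, -0.014, 0.2744, 0.43, 0.72, -0.5, 0.2]]]'

```text
clock: 9.9
position: [0.6207, -0.172, 0.1634]
ee_rot: [[0.236, 0.972, 0.013], [0.968, -0.236, 0.089], [0.089, -0.008, -0.996]]
force: [0.2, 0.9, -0.6]
opening: 0.0268
grasp_force: 39.6
```

```bash
cat > chk.py <<'E'
from aim import *
from cell import imaging
import sys
s=arm.sense();c=imaging.read_camera("side");w=imaging.read_camera("wrist");sc=imaging.read_camera("scene");pickle.dump((c,w,sc),open(f"cam_{sys.argv[1]}.pkl","wb"))
Bt=s["ee_rot"]@R0.T@Bw; uu=u/np.linalg.norm(u); o=s["position"]+Bt@rel; L=o+.065*Bt@uu; d=Bt@uu
print("pos",s["position"].round(4),"lens",L.round(4),"dist",np.linalg.norm(L-patch).round(4),"miss mm",(1e3*np.linalg.norm(np.cross(patch-L,d))).round(1),"angle",np.degrees(np.arccos(-d@nrm)).round(2))
def ov(c,x,y,wd,h,k):
    im=cv2.resize(c["image"][y:y+h,x:x+wd,::-1],(wd*k,h*k),interpolation=cv2.INTER_CUBIC)
    nn=lambda a,cc,e:o+Bt@(uu*a+np.array([0,cc,0])+np.array([.574,0,.819])*e)
    segs=[[nn(-.065,q,.013),nn(.065,q,.013),nn(.065,q,-.013),nn(-.065,q,-.013),nn(-.065,q,.013)] for q in(-.014,.014)]+[[L,L+d*.08]]
    for g in segs: cv2.polylines(im,[((proj(c,np.array(g))+.5-[x,y])*k).astype(np.int32)],False,(0,255,0),1,cv2.LINE_AA)
    return im
a=proj(c,L)[0].astype(int);b_=proj(w,L)[0].astype(int);e=proj(sc,L)[0].astype(int)
cl=lambda p,wd,h:(int(np.clip(p[0]-wd//2,0,560-wd)),int(np.clip(p[1]-h//2,0,420-h)),wd,h)
cv2.imwrite(f"pics/{sys.argv[1]}.png",np.hstack([ov(c,*cl(a,100,150),4),ov(w,*cl(b_,133,200),3)]))
t,Rt=target(.08);print("to go share",((t-s["position"])/.2).round(3),(R.from_matrix(Rt@s["ee_rot"].T).as_rotvec()/(2*np.pi)).round(4),s["joint_pos"].round(2))
E
python3 chk.py aim1 | tail -2
```

```text
pos [ 0.6207 -0.172   0.1634] lens [ 0.6378 -0.1001  0.1141] dist 0.1016 miss mm 3.4 angle nan
to go share [ 0.012  0.102 -0.039] [-0.0004 -0.0012 -0.001 ] [ 0.01  0.55  0.36  1.63 -0.32  1.03  0.25]chk.py:6: RuntimeWarning: invalid value encountered in arccos
  print("pos",s["position"].round(4),"lens",L.round(4),"dist",np.linalg.norm(L-patch).round(4),"miss mm",(1e3*np.linalg.norm(np.cross(patch-L,d))).round(1),"angle",np.degrees(np.arccos(-d@nrm)).round(2))
```

View pics/aim1.png

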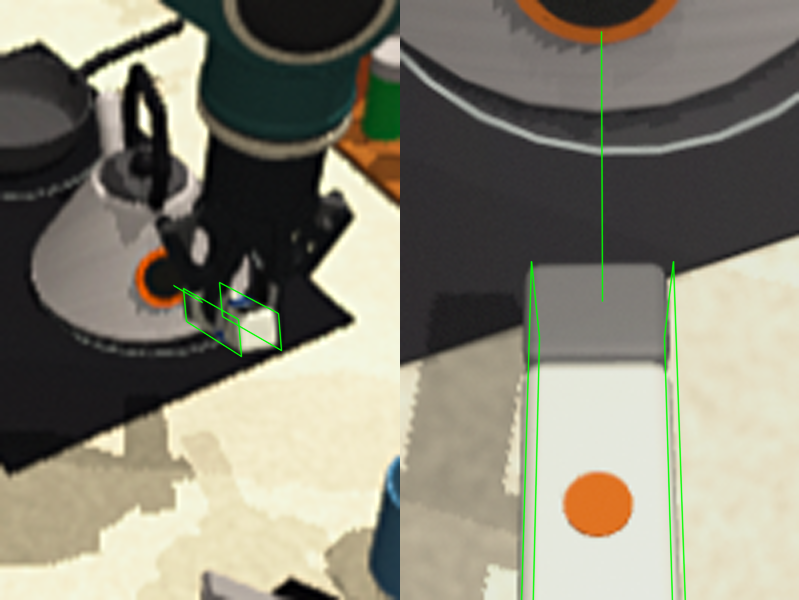

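The wand sits in the grip as modelled, and the sight line in the wrist view passes within about 1 mm of the patch's middle. Next is the final approach and hold.

Emit:
arm_command --series '[[[-0.0004, -0.0012, -0.001, 0.004, 0.04, -0.015, 0.2], [-0.0004, -0.0012, -0.001, 0.008, 0.07, -0.03, 0.2], [-0.0004, -0.0012, -0.001, 0.012, 0.09, -0.037, 0.2], [-0.0004, -0.0012, -0.001, 0.012, 0.1, -0.039, 0.2], [-0.0004, -0.0012, -0.001, 0.012, 0.1, -0.039, 0.2], [-0.0004, -0.0012, -0.001, 0.012, 0.1, -0.039, 0.2]]]'

```text
clock: 10.55
position: [0.6246, -0.1594, 0.1616]
ee_rot: [[0.246, 0.969, 0.029], [0.965, -0.248, 0.081], [0.086, 0.009, -0.996]]
force: [0.0, 0.5, -1.2]
opening: 0.027
grasp_force: 39.7
```

```bash
python3 chk.py aim2 2>/dev/null| tail -2; python3 - <<'E'
# patch direction check from scene/wrist: print patch centre in wrist by black blob inside orange
import pickle;from h import *
c,w,sc=pickle.load(open("cam_aim2.pkl","rb"))
for n,i in(("side",c),("wrist",w)):
    hsv=cv2.cvtColor(i["image"],cv2.COLOR_RGB2HSV); m=cv2.inRange(hsv,(5,150,120),(20,255,255))
    N,l,st,ce=cv2.connectedComponentsWithStats(m); k=[j for j in range(1,N) if st[j,4]>40]
    print(n,[(st[j].tolist(),ce[j].round(1).tolist()) for j in k])
E
python3 -c "
import pickle;from fit2 import *
c,w,sc=pickle.load(open('cam_aim2.pkl','rb'));print('model patch',proj(c,patch),proj(w,patch))" | tail -1
```

```text
pos [ 0.6246 -0.1594  0.1616] lens [ 0.6433 -0.0881  0.1121] dist 0.0893 miss mm 5.1 angle nan
to go share [-0.007  0.039 -0.03 ] [0.0008 0.0012 0.001 ] [-0.02  0.55  0.36  1.64 -0.32  1.    0.22]
side [([302, 0, 5, 42, 147], [303.8, 21.6]), ([164, 22, 63, 51, 702], [186.6, 51.8]), ([355, 142, 47, 39, 385], [377.1, 162.6]), ([392, 174, 30, 17, 192], [407.8, 183.6]), ([308, 180, 12, 15, 49], [311.7, 188.3]), ([525, 281, 26, 28, 476], [538.2, 295.4]), ([388, 294, 18, 14, 139], [397.3, 300.8])]
wrist [([240, 0, 64, 53, 1046], [271.5, 21.8]), ([266, 179, 22, 21, 368], [276.6, 188.7])]
model patch [[314.68061113 186.74339628]] [[272.83585123  26.5918133 ]]
```

Emit:
arm_command --series '[[[0.0008, 0.0012, 0.001, -0.007, 0.02, -0.02, 0.2], [0.0008, 0.0012, 0.001, -0.007, 0.039, -0.03, 0.2], [0.0008, 0.0012, 0.001, -0.007, 0.039, -0.03, 0.2], [0.0008, 0.0012, 0.001, -0.007, 0.039, -0.03, 0.2], [0.0008, 0.0012, 0.001, -0.007, 0.039, -0.03, 0.2], [0.0008, 0.0012, 0.001, -0.007, 0.039, -0.03, 0.2]]]'

```text
clock: 11.2
position: [0.6232, -0.1516, 0.1556]
ee_rot: [[0.241, 0.97, 0.021], [0.966, -0.242, 0.086], [0.089, -0.0, -0.996]]
force: [-0.1, 0.2, -2.4]
opening: 0.027
grasp_force: 39.7
```

```bash
sed -i 's/-d@nrm))/np.clip(-d@nrm\/np.linalg.norm(d),-1,1)))/' chk.py; python3 chk.py aim3 | tail -2
```

```text
pos [ 0.6232 -0.1516  0.1556] lens [ 0.6411 -0.08    0.1062] dist 0.0799 miss mm 0.1 angle 0.01
to go share [ 0.    -0.     0.001] [0. 0. 0.] [-0.03  0.55  0.36  1.65 -0.33  1.    0.22]
```

View pics/aim3.png

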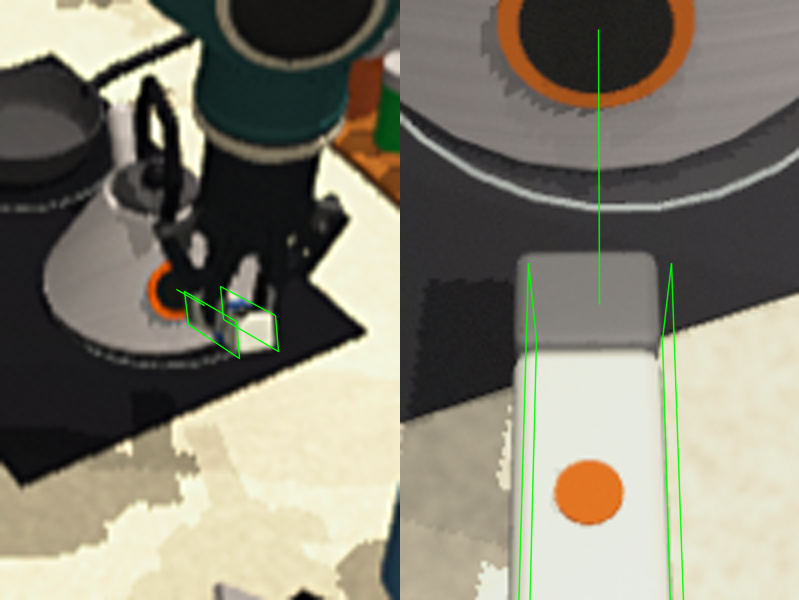

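Emit:
arm_command --series '[[[0, 0, 0, 0, 0, 0, 0.2], [0, 0, 0, 0, 0, 0, 0.2], [0, 0, 0, 0, 0, 0, 0.2], [0, 0, 0, 0, 0, 0, 0.2], [0, 0, 0, 0, 0, 0, 0.2], [0, 0, 0, 0, 0, 0, 0.2], [0, 0, 0, 0, 0, 0, 0.2], [0, 0, 0, 0, 0, 0, 0.2], [0, 0, 0, 0, 0, 0, 0.2], [0, 0, 0, 0, 0, 0, 0.2], [0, 0, 0, 0, 0, 0, 0.2], [0, 0, 0, 0, 0, 0, 0.2], [0, 0, 0, 0, 0, 0, 0.2], [0, 0, 0, 0, 0, 0, 0.2], [0, 0, 0, 0, 0, 0, 0.2], [0, 0, 0, 0, 0, 0, 0.2], [0, 0, 0, 0, 0, 0, 0.2], [0, 0, 0, 0, 0, 0, 0.2], [0, 0, 0, 0, 0, 0, 0.2], [0, 0, 0, 0, 0, 0, 0.2]]]'

```text
clock: 13.02
position: [0.6232, -0.1515, 0.1555]
ee_rot: [[0.241, 0.97, 0.021], [0.966, -0.242, 0.086], [0.089, -0.0, -0.996]]
force: [-0.2, 0.3, -1.1]
opening: 0.0275
grasp_force: 39.7
```

Emit:
arm_command --series '[[[0, 0, 0, 0, 0, 0, 0.2], [0, 0, 0, 0, 0, 0, 0.2], [0, 0, 0, 0, 0, 0, 0.2], [0, 0, 0, 0, 0, 0, 0.2], [0, 0, 0, 0, 0, 0, 0.2], [0, 0, 0, 0, 0, 0, 0.2], [0, 0, 0, 0, 0, 0, 0.2], [0, 0, 0, 0, 0, 0, 0.2], [0, 0, 0, 0, 0, 0, 0.2], [0, 0, 0, 0, 0, 0, 0.2], [0, 0, 0, 0, 0, 0, 0.2], [0, 0, 0, 0, 0, 0, 0.2], [0, 0, 0, 0, 0, 0, 0.2], [0, 0, 0, 0, 0, 0, 0.2], [0, 0, 0, 0, 0, 0, 0.2], [0, 0, 0, 0, 0, 0, 0.2], [0, 0, 0, 0, 0, 0, 0.2], [0, 0, 0, 0, 0, 0, 0.2], [0, 0, 0, 0, 0, 0, 0.2], [0, 0, 0, 0, 0, 0, 0.2]]]'

```text
clock: 14.68
position: [0.6232, -0.1515, 0.1555]
ee_rot: [[0.241, 0.97, 0.021], [0.966, -0.242, 0.086], [0.089, -0.0, -0.996]]
force: [0.8, 0.5, -1.2]
opening: 0.0269
grasp_force: 39.7
```

The wand is offset about 2 mm at most from the model, so the sight line is well inside the patch, and it has held for 3.3 s. Now I'll retreat and return to above the stand.

Emit:
arm_command --series '[[[0, 0, 0, -0.02, -0.15, 0.1, 0.2], [0, 0, 0, -0.02, -0.3, 0.25, 0.2], [0, 0, 0, -0.02, -0.45, 0.4, 0.2], [-0.0069, 0.014, -0.2744, -0.434, -0.86, 0.575, 0.2], [-0.0069, 0.014, -0.2744, -0.434, -0.86, 0.575, 0.2], [-0.0069, 0.014, -0.2744, -0.434, -0.86, 0.575, 0.2], [-0.0069, 0.014, -0.2744, -0.434, -0.86, 0.575, 0.2], [-0.0069, 0.014, -0.2744, -0.434, -0.86, 0.575, 0.2], [-0.0069, 0.014, -0.2744, -0.434, -0.86, 0.575, 0.2], [-0.0069, 0.014, -0.2744, -0.434, -0.86, 0.575, 0.2], [-0.0069, 0.014, -0.2744, -0.434, -0.86, 0.575, 0.2], [-0.0069, 0.014, -0.2744, -0.434, -0.86, 0.575, 0.2], [-0.0069, 0.014, -0.2744, -0.434, -0.86, 0.575, 0.2], [-0.0069, 0.014, -0.2744, -0.434, -0.86, 0.575, 0.2], [-0.0069, 0.014, -0.2744, -0.434, -0.86, 0.575, 0.2], [-0.0069, 0.014, -0.2744, -0.434, -0.86, 0.575, 0.2], [-0.0069, 0.014, -0.2744, -0.434, -0.86, 0.575, 0.2], [-0.0069, 0.014, -0.2744, -0.434, -0.86, 0.575, 0.2], [-0.0069, 0.014, -0.2744, -0.434, -0.86, 0.575, 0.2], [-0.0069, 0.014, -0.2744, -0.434, -0.86, 0.575, 0.2]]]'

```text
clock: 16.35
position: [0.5364, -0.3235, 0.2704]
ee_rot: [[0.923, -0.385, 0.003], [-0.385, -0.923, -0.0], [0.003, -0.001, -1.0]]
force: [-0.5, -0.0, -1.2]
opening: 0.027
grasp_force: 39.8
```

```bash
python3 - <<'E' | tail -1
from aim import *
s=arm.sense();print(s["position"].round(4),((T0-s["position"])/.2).round(3),(R.from_matrix(R0@s["ee_rot"].T).as_rotvec()/(2*np.pi)).round(4))
E
```

```text
[ 0.5364 -0.3235  0.2704] [ 0.002  0.    -0.901] [-0.      0.0003 -0.0005]
```

Emit:
arm_command --series '[[[0, 0.0003, -0.0005, 0.002, 0, -0.15, 0.2], [0, 0.0003, -0.0005, 0.002, 0, -0.3, 0.2], [0, 0.0003, -0.0005, 0.002, 0, -0.45, 0.2], [0, 0.0003, -0.0005, 0.002, 0, -0.58, 0.2], [0, 0.0003, -0.0005, 0.002, 0, -0.67, 0.2], [0, 0.0003, -0.0005, 0.002, 0, -0.73, 0.2], [0, 0.0003, -0.0005, 0.002, 0, -0.78, 0.2], [0, 0.0003, -0.0005, 0.002, 0, -0.82, 0.2], [0, 0.0003, -0.0005, 0.002, 0, -0.85, 0.2], [0, 0.0003, -0.0005, 0.002, 0, -0.87, 0.2], [0, 0.0003, -0.0005, 0.002, 0, -0.88, 0.2], [0, 0.0003, -0.0005, 0.002, 0, -0.89, 0.2], [0, 0.0003, -0.0005, 0.002, 0, -0.89, 0.2], [0, 0.0003, -0.0005, 0.002, 0, -0.89, 0.2]]]'

```text
clock: 17.52
position: [0.5369, -0.3236, 0.0928]
ee_rot: [[0.92, -0.391, 0.001], [-0.391, -0.92, -0.001], [0.001, 0.0, -1.0]]
force: [-0.1, 0.2, -0.9]
opening: 0.027
grasp_force: 39.8
```

Emit:
arm_command --series '[[[0, 0, 0, 0, 0, -0.005, 0.2], [0, 0, 0, 0, 0, -0.01, 0.2], [0, 0, 0, 0, 0, -0.013, 0.2], [0, 0, 0, 0, 0, -0.013, 0.2], [0, 0, 0, 0, 0, -0.013, 0.2]]]'

```text
clock: 17.93
position: [0.5367, -0.3235, 0.0903]
ee_rot: [[0.92, -0.391, 0.001], [-0.391, -0.92, 0.0], [0.001, -0.0, -1.0]]
force: [-3.5, 2.6, 8.1]
opening: 0.0272
grasp_force: 40.9
```

Contact came at the grasp height, so I'll release and lift clear.

Emit:
arm_command --series '[[[0, 0, 0, 0, 0, 0, 0.38], [0, 0, 0, 0, 0, 0, 0.5], [0, 0, 0, 0, 0, 0, 0.7], [0, 0, 0, 0, 0, 0, 0.7], [0, 0, 0, 0, 0, 0, 0.7], [0, 0, 0, 0, 0, 0, 0.7], [0, 0, 0, 0, 0, 0.1, 0.7], [0, 0, 0, 0, 0, 0.25, 0.7], [0, 0, 0, 0, 0, 0.45, 0.7], [0, 0, 0, 0, 0, 0.6, 0.7], [0, 0, 0, 0, 0, 0.8, 0.7], [0, 0, 0, 0, 0, 1, 0.7], [0, 0, 0, 0, 0, 1, 0.7]]]'

```text
clock: 19.02
position: [0.5382, -0.3254, 0.2974]
ee_rot: [[0.92, -0.392, 0.009], [-0.392, -0.92, -0.004], [0.01, 0.001, -1.0]]
force: [0.9, -0.1, 1.4]
opening: 0.0597
grasp_force: 0.0
```

```bash
python3 - <<'E' | tail -1
from cell import imaging
from fit2 import *
c={n:imaging.read_camera(n) for n in("wrist","side","scene")}
def ov(c,x,y,w,h,k,sg):
    im=cv2.resize(c["image"][y:y+h,x:x+w,::-1],(w*k,h*k),interpolation=cv2.INTER_CUBIC)
    for g in sg: cv2.polylines(im,[((proj(c,np.array(g))+.5-[x,y])*k).astype(np.int32)],False,(0,255,0),1,cv2.LINE_AA)
    return im
wd=[T2(st2,[b(-.065,q,.013),b(.065,q,.013),b(.065,q,-.013),b(-.065,q,-.013),b(-.065,q,.013)]) for q in(-.014,.014)]
x,y=proj(c["wrist"],T2(st2,[(0,0,.072)]))[0].astype(int)
tr=[T2(hob,[(-.149,.03,.0625),(-.121,.03,.0625),(-.121,.05,.0625),(-.149,.05,.0625),(-.149,.03,.0625)])]
A=ov(c["wrist"],int(np.clip(x-66,0,427)),int(np.clip(y-100,0,220)),133,200,3,wd)
B=np.vstack([ov(c["side"],300,215,100,75,4,wd),ov(c["side"],210,135,100,75,4,tr)])
cv2.imwrite("pics/end.png",np.hstack([A,B]))
E
```

```text
[[-0.7, -1.8], [0.2, -0.1], [-0.9, 2.5], [-1.9, -1.1]] [[-0.3, 2.0], [-1.4, 1.1], [-0.6, -1.8], [0.8, 0.3]]
```

View pics/end.png

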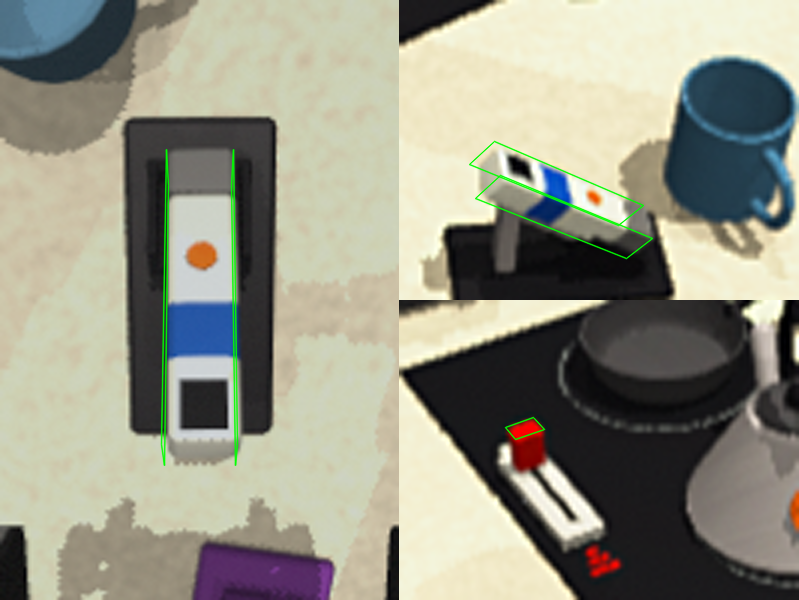

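The final check shows the wand seated in the cup as found, nose down. The red grip is at the white-dot end, on its predicted off position, and the gripper is clear of everything. Handing in.

```bash
python3 -c "
from cell import workorder
print(workorder.sign_off())"
```

```text
the job is handed in; nothing more can be done
None
```

The job is handed in: the hob slide is at off against its stop, the wand was held on the patch about 8 cm away for just over 3 s (about 2 mm off-centre by my estimate), and it is back in its stand nose down; the verdict was not shown.

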